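Lock the throwing gauge into its rail beside the wheel

TASK

Lift the throwing gauge out of the wooden tool block, lower its T-shaped foot through the slot of the aluminium rail beside the turntable, and give it a quarter turn so that the foot is caught crosswise under the slot's lips and the red-tipped pointer aims straight across at the middle of the clay cup. Leave the gauge standing with its flange flat on the rail; leave the cup where it stands, and do not knock over or push away the beaker.

Things in the scene. Friction and masses are not known exactly. Their poses are not given: they have to be found in the camera images.
- gauge_grip (a point): Centre of the light wooden wing grip on top of the throwing gauge, a loose upright steel tool (270 to 430 g, 182 mm tall). The grip is 40 mm long (gauge x), 14 mm thick (gauge y), 28 mm high: pinch its thickness from above. Gauge axes: z up the 12 mm post, x where the pointer points; the T-foot lies parallel to x. The flange's underside is 150 mm below this point, the foot's bottom 168 mm.
- gauge_tip (a point): Red tip of the gauge's 6 mm pointer, 75 mm from the post's axis along gauge x, 47 mm below the grip's centre and 103 mm above the flange's underside. The pointer passes through a black clamp block 24 x 22 x 22 mm on the post and its tail sticks out 20 mm along gauge -x.
- gauge_flange (a point): Centre of the underside of the gauge's round brass flange, 48 mm across and 8 mm thick, which rests on the tool block's top at the start and on the rail's top when seated. Axes as gauge_grip.
- gauge_foot (a point): Middle of the gauge's T-foot, 14 mm below the flange's underside: a steel hammer head 30 mm long (gauge x), 12 mm wide (gauge y), from 10 to 18 mm below the flange (its lowest 3 mm only 26 x 8 mm), on a 10 mm round shank. Axes as gauge_grip.
- block_hole (a point): Mouth of the round hole, 38 mm across and 32 mm deep, in the top of the fixed dark wooden tool block (130 x 80 x 45 mm). The gauge stands in it at the start with its flange on the block's top, its pointer roughly away from the robot. Short tools, up to 60 mm above the block's top, stand 50 to 85 mm from the hole along the block's +x.
- rail_slot (a point): Middle of the slot, level with the top face, of the fixed aluminium rail: 320 mm long, capped ends, 50 mm wide, 40 mm high. x along the slot, z up. Slot 16 mm wide (y) over the whole length; lips 5 mm thick; below them the channel is 38 mm wide, 22 mm deep, so the T-foot can turn once the flange is less than 5 mm above the rail. Turntable and cup are on the rail's -y side.
- wheel_axis (a point): Centre of the turntable (dark iron banding wheel, head 160 mm across, square wooden bat on it), at the bat's top, 78 mm above the bench, where the cup stands. It belongs to the fixed base; x parallel to the rail's x. It lies 130 to 142 mm from the slot on the rail's -y side, and up to 60 mm either way along the rail from its middle.
- cup: Dark grey freshly made clay cup, 80 mm across the rim, 65 mm high, loose on the middle of the turntable's bat; origin at the centre of its underside. Its rim is as high as the seated gauge's pointer and, with the pointer turned to it, 15 to 27 mm beyond the tip.
- beaker: Clear plastic beaker with dark contents, 72 mm across the top, 90 mm high, loose on the bench on the tool block's side of the rail; origin at the centre of its underside.
Things that resemble listed ones, but are neither listed nor needed, are in the scene too. What is shaped like the cup but green or purple is not meant.

How it is judged:
By the outcome, as a careful person would: the job done as asked, in the order asked, and still so for the second after the job is handed in, with the robot touching nothing.
It also fails if it takes over 51 s, if anything falls off the work surface, if the arm or the gripper's body presses on something with over 40 N, if the wrist force passes 120 N, or if a joint passes its speed limit or range.

ROBOT

A 6-joint arm with a two-finger parallel gripper is mounted at the origin on the work surface. World frame = base frame: x ahead of the robot, y to its left, z up, the work surface at z = 0. Lengths are in m, angles in rad, forces in N, time in s.
With the tool pointing down it reaches from about 0.275 to 1 m from the base axis. Payload 8.4 kg.
Tool frame: the origin (TCP) lies on the centre line of the jaws, within the pads' length; the fingertips stand 17 mm ahead of it and the grasp point (between the pads) lies 2 mm behind it (bot.tcp_to_tips is the z of the fingertips in the tool frame, in m); z points along the fingers, y is the line along which they close (so a half turn about z gives the same grasp; the last joint's range is limited). The gripper opens to 85 mm and grips with 20 to 120 N. Pads are 22 mm wide; open, the fingers measure 114 mm over their backs; the gripper's body (76 mm by 85 mm) begins 54 mm behind the grasp point. The pads swing forward as they close: fully open they stand 13 mm farther back than shut.
Start: joints at [-0.002, 0.353, 1.633, -0, 1.155, -0.002], TCP at [0.625, -0, 0.248] pointing down, gripper open.
Joint ranges: [-2.63, 2.63], [-0.92, 2.1], [0.06, 2.66], [-1.3, 4.44], [0, 2.69], [-3.02, 3.02]. Speed limits (rad/s): [2.22, 2.22, 2.79, 3.14, 3.14, 3.14].

INTERFACE

Orientations are given as a unit quaternion [x, y, z, w].
In Python, from workcell import bot, hand, kinematics, get_obs, vision, hand_in gives the robot as it stands. The module is installed in compiled form; this text tells all that it offers. Calls block until the motion is done:
- bot.reach(position, orientation): joint-space move of the TCP to a pose.
- bot.servo_line(position, ori=None, velocity=0.15): straight line of the TCP; ori=None keeps the orientation; velocity is the mean speed in m/s.
- bot.goto_joints(angles): joint-space move.
- hand.move_gripper(opening, strength=None): finger opening in m; strength is the grip in N (None keeps the last); returns when the fingers have stopped.
- bot.dwell(seconds).
- kinematics.solve_ik(position, orientation): joint angles nearest the present ones, or None.
- get_obs(): the state.
- vision.read_camera(name): name is "scene" or "side" or "wrist"; returns a dict with "frame" (480x640x3 uint8, red, green, blue), "intrinsics" (3x3 intrinsics, pixels), "dist" ([k1, k2, p1, p2, k3] as OpenCV has them; the pictures are not rectified), "view" (4x4, takes a point from world to camera coordinates). Camera axes: x right, y down, z forward; pixel columns grow to the right and rows downward; lengths in m; the calibration is good to about 2 mm. A picture is of the moment at which its call begins. There is no depth.
A pose or a line that the arm cannot do raises bot.IKError and nothing moves.
- hand_in(): hands the job in; it is judged then, once.
The state is a dict: "time_s": time; "joint_pos": joint angles; "joint_vel": joint speeds; "joint_efforts": joint torques, N m; "position": TCP position; "orientation": TCP orientation; "wrist_force": force on the tool from outside, world axes, zero at the start; "ft_torque": the same for the moment, N m; "gripper_width": finger opening in m; "grip_force": force on a finger pad.
Only numpy, scipy, OpenCV 4.12 (cv2) and the standard library are available. Lean on these libraries where they do the work, as an engineer would, in place of code of your own. Each camera call takes 0.05 s, during which the arm holds its last target. There are 200 camera calls.

## Working session

There is one attempt and no reset: what is moved stays moved. The work goes in short steps, each a Python script; the robot and the scene stay as the last script left them, time stands still between calls to the robot, and variables do not carry over. Pictures are saved under pics/ and viewed, at most 10 in all, crops included, and the job is handed in when it is done.

```bash
mkdir -p pics
cat > h.py <<'E'
import numpy as np, cv2
from workcell import bot, hand, kinematics, get_obs, vision, hand_in
def snap(name, fn):
    d=vision.read_camera(name); cv2.imwrite(f'pics/{fn}.png', d['frame'][:,:,::-1])
    np.savez(f'pics/{fn}.npz', K=d['intrinsics'], D=d['dist'], V=d['view']); return d
def ray(fn,uv):
    d=np.load(f'pics/{fn}.npz'); p=cv2.undistortPoints(np.array([[uv]],float),d['K'],np.array(d['D'],float))[0,0]
    R,t=d['V'][:3,:3],d['V'][:3,3]; return -R.T@t, R.T@np.array([p[0],p[1],1])
def onz(fn,uv,z):
    c,r=ray(fn,uv); return c+r*(z-c[2])/r[2]
def tri(obs):
    A=np.zeros((3,3));b=np.zeros(3)
    for fn,uv in obs:
        c,r=ray(fn,uv); r=r/np.linalg.norm(r); P=np.eye(3)-np.outer(r,r); A+=P;b+=P@c
    x=np.linalg.solve(A,b); 
    return x,[round(float(np.linalg.norm(np.cross(x-ray(f,u)[0],ray(f,u)[1]/np.linalg.norm(ray(f,u)[1])))),4) for f,u in obs]
def proj(fn,X):
    d=np.load(f'pics/{fn}.npz'); R,t=d['V'][:3,:3],d['V'][:3,3]
    return cv2.projectPoints(np.array(X,float).reshape(-1,1,3),cv2.Rodrigues(R)[0],t,d['K'],np.array(d['D'],float))[0][:,0]
def down(yaw):  # tool z down, tool y (closing) at world angle yaw
    from scipy.spatial.transform import Rotation as R
    y=np.array([np.cos(yaw),np.sin(yaw),0]); z=np.array([0,0,-1.]); x=np.cross(y,z)
    return R.from_matrix(np.c_[x,y,z]).as_quat()
E
python3 - <<'E'
from h import *
for n in ('scene','side','wrist'):
    snap(n,n+'0')
    c,r=ray(n+'0',(320,240)); print(n,c.round(3),r.round(2))
o=get_obs(); print(o['time_s'],o['orientation'])
E
```

```text
scene [0.958 0.486 0.749] [-0.4  -0.57 -0.72]
side [ 0.534 -0.836  0.652] [ 0.07  0.86 -0.51]
wrist [0.625 0.071 0.374] [-0.02 -0.27 -0.96]
0.15 [ 7.07101971e-01  7.07111397e-01 -3.60128313e-04 -3.81720542e-04]
```

View pics/scene0.png

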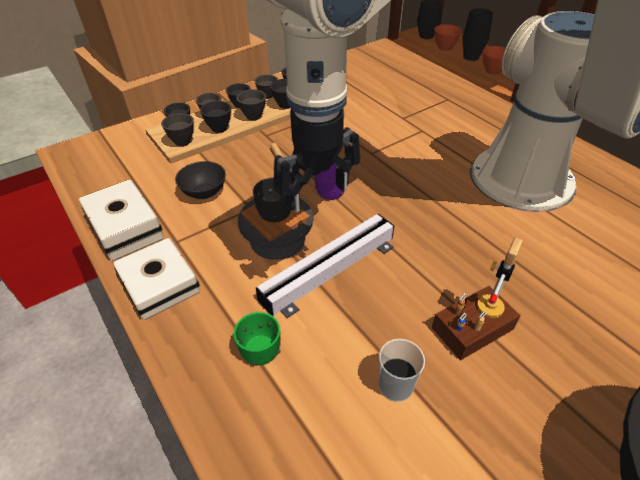

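View pics/side0.png

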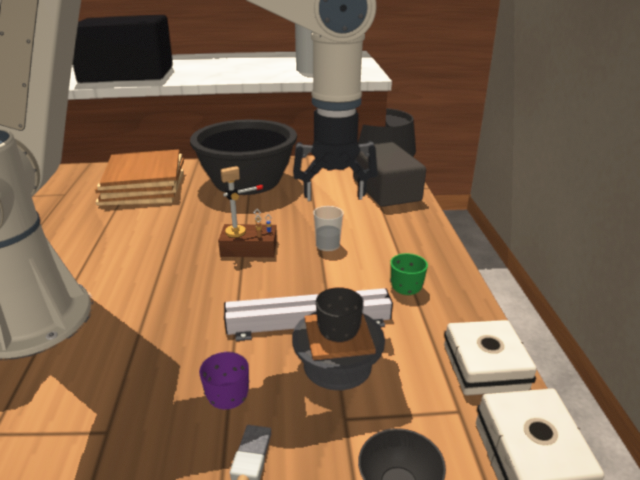

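The scene view shows the gauge in its block (grip ≈(514,250), red tip ≈(492,299)), the rail from (262,298) to (390,228), and the dark cup on the bat at ≈(272,200). The side view shows the grip ≈(230,174), tip ≈(262,187), rail (228,310)–(390,298), and cup rim ≈(339,300). I'll enlarge these next.

Run:
```python
import cv2, numpy as np
s=cv2.imread('pics/scene0.png'); d=cv2.imread('pics/side0.png')
def crop(im,x0,y0,w,h,k):
    c=cv2.resize(im[y0:y0+h,x0:x0+w],None,fx=k,fy=k,interpolation=cv2.INTER_CUBIC)
    for i in range(0,w,10): cv2.line(c,(i*k,0),(i*k,8 if (x0+i)%50 else 20),(255,255,0),1)
    for i in range(0,h,10): cv2.line(c,(0,i*k),(8 if (y0+i)%50 else 20,i*k),(255,255,0),1)
    return c
a=crop(s,430,230,100,120,5); b=crop(d,210,160,60,120,5)
cv2.imwrite('pics/m1.png',np.hstack([a,b]))
a=crop(s,240,205,160,110,5);cv2.imwrite('pics/m2.png',a)
b=crop(d,220,280,180,110,4);cv2.imwrite('pics/m3.png',b)
```

```text
(no output)
```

View pics/m1.png

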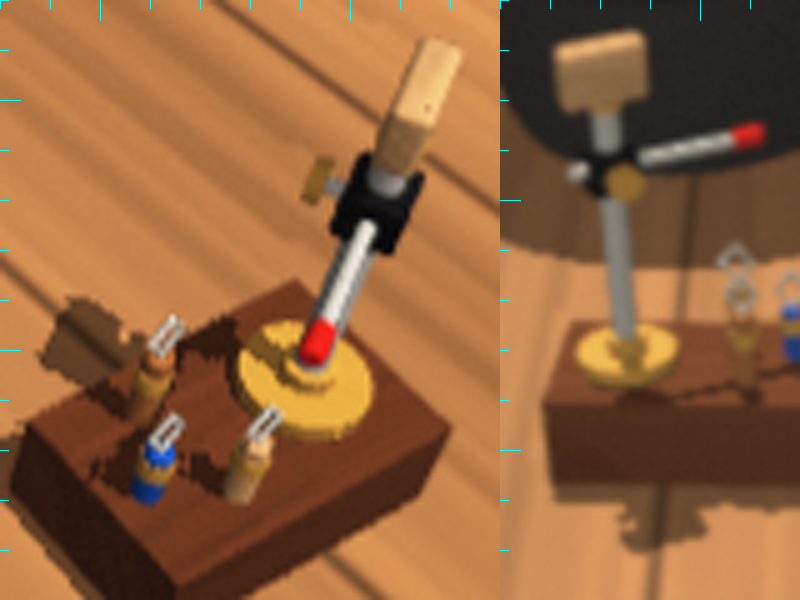

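View pics/m2.png

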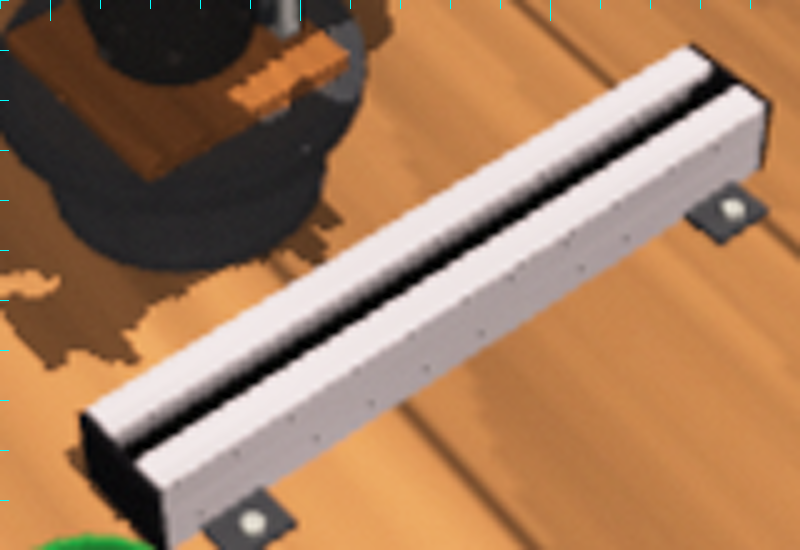

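View pics/m3.png

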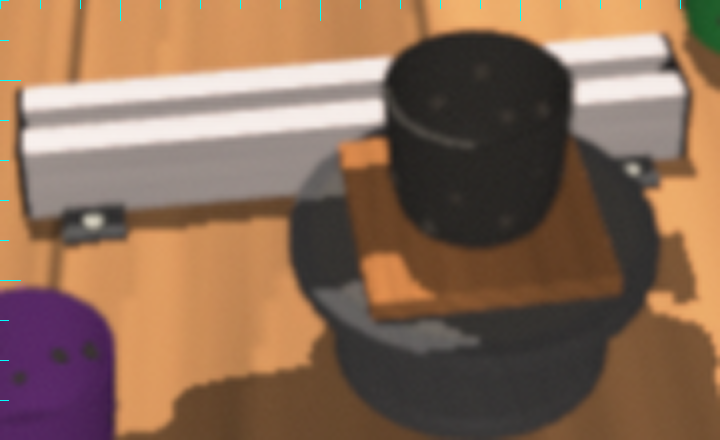

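In the crops I read the grip centre at scene (513.6,251.6) and side (230.4,174.4), and the tip at scene (492.9,301) and side (262.6,186.4). The flange top is at scene (491,305) and side (235.4,230.2). I also read the rail's top corners, and the cup's rim centre at side (339.8,302).

Run:
```python
from h import *
np.set_printoptions(precision=4,suppress=True)
S,D='scene0','side0'
for n,a,b in (('grip',(513.6,251.6),(230.4,174.4)),('tip',(492.9,301),(262.6,186.4)),('flangetop',(491,305),(235.4,230.2))): print(n,*tri([(S,a),(D,b)]))
print('fl z.053',onz(S,(491,305),.053),onz(D,(235.4,230.2),.053))
print('grip z.195',onz(S,(513.6,251.6),.195),onz(D,(230.4,174.4),.195))
sc=np.array([onz(S,p,.04) for p in [(258,287.4),(273,302.4),(378,214),(393.6,225.6)]])
sd=np.array([onz(D,p,.04) for p in [(225.5,302.5),(225.5,318),(386.2,289),(391.2,304.2)]])
print(sc,sd,sep='\n')
for c in (sc,sd): 
    print('mid',c.mean(0)); 
# slot line by scene: slot edge points
sl=np.array([onz(S,(240+u/5,205+v/5),.04) for u,v in [(118,444),(135,461),(712,70),(735,85)]]); print(sl)
print('cup rim',onz(D,(339.8,302),.143))
print('bat',[onz(D,(220+u/4,280+v/4),.078) for u,v in [(372,305),(622,277),(340,145)]], onz(S,(270,241),.078))
```

```text
grip [0.4155 0.242  0.1943] [0.0012, 0.0012]
tip [0.484  0.2723 0.149 ] [0.0022, 0.0022]
flangetop [0.415  0.2414 0.0507] [0.0016, 0.0016]
fl z.053 [0.4149 0.2423 0.053 ] [0.4169 0.2353 0.053 ]
grip z.195 [0.4146 0.2422 0.195 ] [0.4167 0.2384 0.195 ]
[[ 0.7343 -0.0485  0.04  ]
 [ 0.7294 -0.0013  0.04  ]
 [ 0.4143 -0.074   0.04  ]
 [ 0.4108 -0.026   0.04  ]]
[[ 0.4132 -0.0292  0.04  ]
 [ 0.4169 -0.0771  0.04  ]
 [ 0.7347 -0.0065  0.04  ]
 [ 0.7351 -0.0569  0.04  ]]
mid [ 0.5722 -0.0375  0.04  ]
mid [ 0.575  -0.0424  0.04  ]
[[ 0.7334 -0.0289  0.04  ]
 [ 0.7323 -0.0182  0.04  ]
 [ 0.4169 -0.056   0.04  ]
 [ 0.4149 -0.0429  0.04  ]]
cup rim [ 0.6188 -0.1763  0.143 ]
bat [array([ 0.5715, -0.2306,  0.078 ]), array([ 0.674 , -0.2217,  0.078 ]), array([ 0.564 , -0.1286,  0.078 ])] [ 0.6683 -0.1079  0.078 ]
```

View pics/wrist0.png

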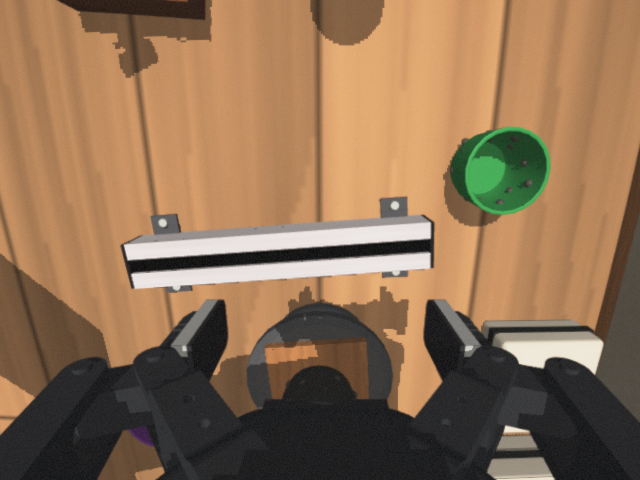

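The wrist view shows the rail from above: its slot runs from (133,259) to (431,249), and the bat's near corners are at (265,347) and (367,342). I'll fit the rail edges by code from column profiles.

Run:
```python
from h import *
np.set_printoptions(precision=4,suppress=True)
g=cv2.cvtColor(cv2.imread('pics/wrist0.png'),6).astype(int)
for x in (180,300,400): print(x,list(g[215:295,x]))
for y in (228,262): print(y,list(g[y,425:440]))
for y in (250,275): print(y,list(g[y,120:145]))
W='wrist0'
b1,b2=onz(W,(265,347),.078),onz(W,(367,342),.078); print(b1,b2,np.linalg.norm(b2-b1))
e=(b2-b1)/np.linalg.norm(b2-b1); print('bat c',(b1+b2)/2+0.0515*np.array([e[1],-e[0],0]))
print([onz(W,p,.04) for p in [(127,245),(133,287),(430,218),(432,268)]])
```

```text
180 [np.int64(159), np.int64(161), np.int64(161), np.int64(157), np.int64(159), np.int64(159), np.int64(159), np.int64(157), np.int64(155), np.int64(151), np.int64(130), np.int64(102), np.int64(96), np.int64(95), np.int64(90), np.int64(80), np.int64(75), np.int64(110), np.int64(140), np.int64(146), np.int64(146), np.int64(144), np.int64(144), np.int64(141), np.int64(147), np.int64(188), np.int64(221), np.int64(228), np.int64(227), np.int64(226), np.int64(226), np.int64(227), np.int64(228), np.int64(230), np.int64(232), np.int64(232), np.int64(231), np.int64(229), np.int64(230), np.int64(231), np.int64(228), np.int64(157), np.int64(57), np.int64(18), np.int64(25), np.int64(23), np.int64(20), np.int64(20), np.int64(23), np.int64(27), np.int64(24), np.int64(23), np.int64(24), np.int64(54), np.int64(133), np.int64(183), np.int64(221), np.int64(226), np.int64(226), np.int64(225), np.int64(226), np.int64(228), np.int64(229), np.int64(231), np.int64(231), np.int64(231), np.int64(231), np.int64(229), np.int64(230), np.int64(230), np.int64(200), np.int64(144), np.int64(132), np.int64(114), np
[... 3219 characters left out ...]
), np.int64(232), np.int64(232), np.int64(231), np.int64(232), np.int64(232)]
275 [np.int64(153), np.int64(156), np.int64(158), np.int64(155), np.int64(154), np.int64(153), np.int64(155), np.int64(142), np.int64(77), np.int64(45), np.int64(71), np.int64(151), np.int64(225), np.int64(228), np.int64(229), np.int64(230), np.int64(230), np.int64(230), np.int64(229), np.int64(228), np.int64(229), np.int64(227), np.int64(228), np.int64(228), np.int64(228)]
[ 0.5628 -0.1244  0.078 ] [ 0.6661 -0.1184  0.078 ] 0.10347101081935994
bat c [ 0.6174 -0.1728  0.078 ]
[array([ 0.4148, -0.0277,  0.04  ]), array([ 0.4133, -0.0757,  0.04  ]), array([0.7304, 0.0011, 0.04  ]), array([ 0.7373, -0.053 ,  0.04  ])]
```

Run:
```python
from h import *
np.set_printoptions(precision=4,suppress=True)
W='wrist0'
A=np.array([onz(W,p,.04) for p in [(180,240.2),(300,231.1),(400,224)]]);B=np.array([onz(W,p,.04) for p in [(180,285.3),(300,277.1),(400,270.1)]])
print(A,B,sep='\n')
for L in (A,B): 
    k=np.polyfit(L[:,0],L[:,1],1); print(np.degrees(np.arctan(k[0])),np.polyval(k,.608))
print('ends',[onz(W,p,.04)[:2] for p in [(430.3,228),(430,262),(124.8,250),(131,275)]])
bot.reach([.4155,.2405,.30],down(np.radians(114)))
snap('wrist','w1'); o=get_obs(); print(o['time_s'],o['joint_pos'],o['position'])
```

```text
[[ 0.4725 -0.0225  0.04  ]
 [ 0.598  -0.0127  0.04  ]
 [ 0.7001 -0.0052  0.04  ]]
[[ 0.4661 -0.0733  0.04  ]
 [ 0.5969 -0.0634  0.04  ]
 [ 0.7033 -0.0554  0.04  ]]
4.342115113543137 -0.012125745807276433
4.336001827991061 -0.06256885155078559
ends [array([ 0.7316, -0.0094]), array([ 0.7345, -0.0463]), array([ 0.4115, -0.0333]), array([ 0.4135, -0.0616])]
1.5167 [ 0.5206  0.0733  1.8714 -0.0002  1.197  -1.467 ] [0.416  0.2402 0.2999]
```

View pics/w1.png

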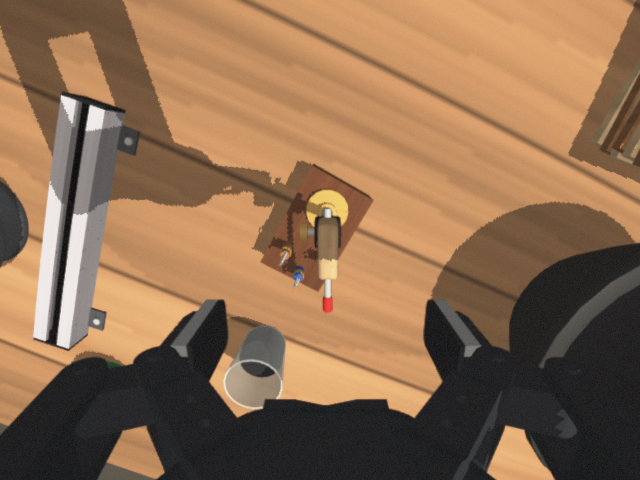

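The wrist view from above the gauge shows it nearly centred between the pads (mid ≈325): flange centre ≈(327,210), grip from (328,216) to (328,278), and tip ≈(328,311). The beaker is at ≈(258,365).

Run:
```python
from h import *
np.set_printoptions(precision=4,suppress=True)
W='w1'
f=onz(W,(327,210),.053); t=onz(W,(328,310),.148); print(f,t,np.linalg.norm((t-f)[:2]),np.degrees(np.arctan2(*(t-f)[1::-1])))
for z in (.209,.181): print(z,onz(W,(328,278),z),onz(W,(328,262),z),onz(W,(328,218),z))
print('grip tri',tri([('scene0',(513.6,251.6)),('side0',(230.4,174.4)),('w1',(328,247))]))
print('tip tri',tri([('scene0',(492.9,301)),('side0',(262.6,186.4)),('w1',(328,310))]))
print('beaker rim',onz(W,(254,385),.09))
g=np.array([.4155,.2405,.195]);a=np.radians(24)
print(proj(W,[g,g+[.075*np.cos(a),.075*np.sin(a),-.047],[g[0],g[1],.053]]))
```

```text
[0.4132 0.2412 0.053 ] [0.4817 0.2722 0.148 ] 0.07517726335037613 24.33573823681852
0.209 [0.4304 0.2488 0.209 ] [0.4197 0.2441 0.209 ] [0.3916 0.2315 0.209 ]
0.181 [0.4407 0.2537 0.181 ] [0.4286 0.2482 0.181 ] [0.3969 0.2341 0.181 ]
grip tri (array([0.4148, 0.2418, 0.1939]), [0.001, 0.0015, 0.0008])
tip tri (array([0.4831, 0.2723, 0.1482]), [0.0019, 0.0027, 0.0013])
beaker rim [0.6367 0.2444 0.09  ]
[[325.7131 248.6567]
 [325.7844 311.6294]
 [325.5854 211.6086]]
```

Run:
```python
from h import *
np.set_printoptions(precision=4,suppress=True)
q=down(np.radians(114.2))
bot.reach([.4147,.2412,.25],q)
hand.move_gripper(.05)
bot.servo_line([.4147,.2412,.193],velocity=.08)
o=get_obs(); print(o['wrist_force'],o['time_s'])
hand.move_gripper(0.0,strength=70)
o=get_obs(); print(o['gripper_width'],o['grip_force'],o['wrist_force'])
bot.servo_line([.4147,.2412,.30],velocity=.1)
o=get_obs(); print(o['gripper_width'],o['wrist_force'],o['ft_torque'],o['time_s'])
bot.servo_line([.608,-.0373,.27],down(np.radians(94.34)),velocity=.2)
o=get_obs(); print(o['position'],o['wrist_force'],o['joint_pos'],o['time_s'])
snap('wrist','w2');snap('scene','s2');snap('side','d2')
s=cv2.imread('pics/scene0.png')
w=cv2.imread('pics/w2.png')
s=cv2.imread('pics/s2.png');d=cv2.imread('pics/d2.png')
R=lambda im:cv2.resize(im,(400,600),interpolation=cv2.INTER_CUBIC)
cv2.imwrite('pics/m4.png',np.hstack([R(s[140:290,260:360]),R(d[180:330,290:390])]))
```

```text
[-0.4571  0.2382 -0.9391] 3.1417
0.013044206530497711 69.10483717918396 [-1.2258  1.276   5.4627]
0.013308251548413438 [-0.0545  0.3174 -4.8475] [ 0.0032  0.0245 -0.0106] 4.775
[ 0.6076 -0.0365  0.2702] [ 0.4233 -0.7906 -3.8971] [-0.0626  0.3083  1.6466  0.0003  1.1868 -1.7102] 6.625
```

View pics/m4.png

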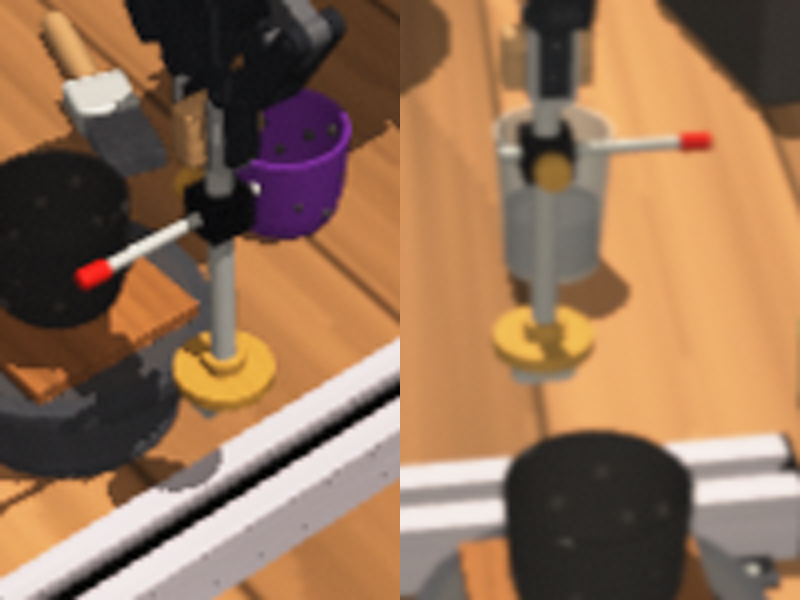

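View pics/w2.png

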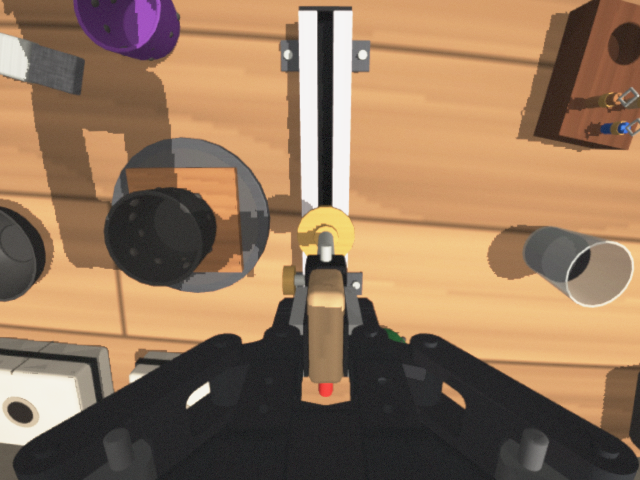

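The gauge is held upright over the slot with its foot parallel to the rail. In the wrist view the flange centre is ≈(326,232), the slot runs along column ≈325, and the cup rim is centred at ≈(160.5,237). The scene and side crops agree. I'll refine the slot line, the cup and the in-hand offset from this view.

Run:
```python
from h import *
np.set_printoptions(precision=4,suppress=True)
W='w2'; g=cv2.cvtColor(cv2.imread('pics/w2.png'),6).astype(float)
def cross(row,a,b,th,up):
    for x in range(a,b):
        p,q=g[row,x],g[row,x+1]
        if (p<th<=q) if up else (p>=th>q): return x+(th-p)/(q-p)
pts=[]
for row in (30,80,120,160,190):
    l=cross(row,305,325,120,False); r=cross(row,322,340,120,True); 
    a,b=onz(W,(l,row),.04),onz(W,(r,row),.04); pts.append((a+b)/2); print(row,l,r,np.linalg.norm(a-b))
pts=np.array(pts); k=np.polyfit(pts[:,0],pts[:,1],1); print('slot',np.degrees(np.arctan(k[0])),np.polyval(k,.608))
o=get_obs(); print(o['position'])
print('flange top c',onz(W,(326,232),o['position'][2]+.002-.142), 'tip',onz(W,(326,392),o['position'][2]+.002-.047))
for z,c in ((.143,(160.5,237)),): print('cup',onz(W,c,z),np.linalg.norm(onz(W,(105,237),z)-onz(W,(216,237),z)))
print('wheel head', onz(W,(195,215),.07))
print('bat corners',[onz(W,p,.078) for p in [(127,169),(238,167),(243,272)]])
```

```text
30 317.0253164556962 332.6170212765957 0.01475855147231528
80 317.2048192771084 332.4056603773585 0.014845951157230513
120 317.52884615384613 332.1862745098039 0.01470908043450075
160 317.6803278688525 331.8433734939759 0.01463250045694167
190 317.8167938931298 331.6372549019608 0.014613118504989952
slot 4.33308615001523 -0.03710636648064236
[ 0.6078 -0.0367  0.2702]
flange top c [ 0.6037 -0.0362  0.1302] tip [ 0.6809 -0.0305  0.2252]
cup [ 0.6145 -0.1665  0.143 ] 0.0896301740723749
wheel head [ 0.6115 -0.1662  0.07  ]
bat corners [array([ 0.57  , -0.2269,  0.078 ]), array([ 0.561 , -0.1216,  0.078 ]), array([ 0.6651, -0.1159,  0.078 ])]
```

Run:
```python
from h import *
np.set_printoptions(precision=4,suppress=True)
im=cv2.imread('pics/w2.png'); hsv=cv2.cvtColor(im,cv2.COLOR_BGR2HSV)
o=get_obs(); zf=o['position'][2]+.002-.142
def ell(fn,x0,y0,x1,y1):
    h=cv2.cvtColor(cv2.imread(f'pics/{fn}.png'),cv2.COLOR_BGR2HSV)
    m=np.zeros(h.shape[:2],np.uint8); m[y0:y1,x0:x1]=cv2.inRange(h,(18,130,120),(32,255,255))[y0:y1,x0:x1]
    c=max(cv2.findContours(m,cv2.RETR_EXTERNAL,cv2.CHAIN_APPROX_NONE)[0],key=cv2.contourArea)
    return cv2.fitEllipse(cv2.convexHull(c)),cv2.boundingRect(c)
for fn,b in (('w2',(290,195,365,262)),('s2',(295,215,335,250)),('d2',(305,250,345,280))):
    e,r=ell(fn,*b); print(fn,e,r,onz(fn,e[0],zf-.003))
print('tri tip',tri([('s2',(260+80/4,140+279/4)),('d2',(290+310/4,180+141/4))]))
print(o['position'])
```

```text
w2 ((325.4854431152344, 233.89059448242188), (55.44609069824219, 57.30669403076172), 87.89369201660156) (297, 206, 58, 50) [ 0.6061 -0.0365  0.1272]
s2 ((315.65716552734375, 231.4088592529297), (18.691099166870117, 24.871938705444336), 96.88208770751953) (304, 223, 25, 19) [ 0.6071 -0.0362  0.1272]
d2 ((325.45123291015625, 263.9130859375), (15.965377807617188, 24.398218154907227), 87.46519470214844) (314, 257, 25, 16) [ 0.6075 -0.0381  0.1272]
tri tip (array([ 0.6816, -0.0315,  0.2238]), [0.001, 0.001])
[ 0.6078 -0.0367  0.2702]
```

Run:
```python
from h import *
np.set_printoptions(precision=4,suppress=True)
P=np.array([.6072,-.0372]); e=np.array([.99714,.07559]); off=-.001
T=P-off*e; q=down(np.radians(94.34)); c=T.copy()
def show(s): 
    bot.dwell(.15); o=get_obs(); print(s,o['position'],o['wrist_force'],o['ft_torque'],round(o['time_s'],2)); return o
bot.servo_line([*c,.215],q,velocity=.1); o=show('hover'); c+=T-o['position'][:2]
f0=o['wrist_force']
bot.servo_line([*c,.209],velocity=.03); show('209')
for z in (.204,.201,.198,.195,.192,.190):
    bot.servo_line([*c,z],velocity=.03); o=show(z)
    d=o['wrist_force']-f0
    if abs(d[2])>6 or np.hypot(*d[:2])>6: print('contact'); break
```

```text
hover [ 0.6088 -0.0372  0.2159] [-0.1372 -0.1402 -3.5428] [-0.009   0.0298 -0.0103] 7.62
209 [ 0.6077 -0.0371  0.2091] [-0.1408  0.8197 -3.2817] [0.0183 0.0103 0.0141] 8.12
0.204 [ 0.6077 -0.0371  0.204 ] [-0.0702 -0.5391 -3.4715] [-0.0066 -0.0174  0.0106] 8.59
0.201 [ 0.6077 -0.0371  0.201 ] [-0.4186  0.0063 -3.5257] [-0.0039  0.0196 -0.0067] 8.99
0.198 [ 0.6077 -0.0371  0.198 ] [-0.354   0.0539 -4.1895] [-0.0053 -0.0327  0.0435] 9.39
0.195 [ 0.6077 -0.0371  0.195 ] [-0.6322  0.6486 -4.2303] [-0.031   0.0074 -0.0077] 9.79
0.192 [ 0.6077 -0.0371  0.192 ] [ 0.5227 -0.4299 -4.2859] [ 0.0121 -0.0055  0.0115] 10.19
0.19 [ 0.6077 -0.0371  0.19  ] [ 0.1818  0.7884 -3.7644] [-0.0057  0.0054 -0.0403] 10.59
```

Run:
```python
from h import *
np.set_printoptions(precision=4,suppress=True)
P=np.array([.6072,-.0372]); off=-.001
f0=get_obs()['wrist_force']
for k in range(1,10):
    g=np.radians(4.34-10*k); T=P-off*np.array([np.cos(g),np.sin(g)])
    bot.reach([*T,.190],down(g+np.pi/2)); bot.dwell(.05); o=get_obs()
    print(k,o['position'],o['wrist_force'],o['ft_torque'],round(o['time_s'],2))
    if np.linalg.norm(o['wrist_force']-f0)>12: print('contact'); break
```

```text
1 [ 0.6082 -0.0373  0.19  ] [-0.2843  0.019  -3.2416] [-0.0018  0.0086  0.0242] 10.93
2 [ 0.6081 -0.0375  0.19  ] [ 0.2296  0.3413 -2.8349] [ 0.0116 -0.0311 -0.0095] 11.28
3 [ 0.6081 -0.0376  0.19  ] [ 0.1144  0.4204 -3.9809] [-0.0367  0.004  -0.0233] 11.62
4 [ 0.608  -0.0378  0.19  ] [-0.1636  0.216  -4.1577] [ 0.0188  0.0191 -0.0221] 11.96
5 [ 0.6079 -0.0379  0.19  ] [-0.2826 -0.7201 -3.8693] [-0.0182  0.0795 -0.0537] 12.3
6 [ 0.6077 -0.038   0.19  ] [-0.1011  0.3502 -4.3671] [-0.0702 -0.0142 -0.0159] 12.64
7 [ 0.6076 -0.0381  0.19  ] [-0.5355 -0.291  -4.8689] [ 0.0346 -0.0157  0.039 ] 12.98
8 [ 0.6074 -0.0382  0.19  ] [ 0.0181  0.1031 -4.6543] [0.0212 0.0144 0.0113] 13.32
9 [ 0.6073 -0.0382  0.19  ] [ 0.0186 -0.5073 -3.8533] [-0.0099  0.0077  0.0159] 13.67
```

Run:
```python
from h import *
np.set_printoptions(precision=4,suppress=True)
def red(fn):
    im=cv2.imread(f'pics/{fn}.png'); h=cv2.cvtColor(im,cv2.COLOR_BGR2HSV)
    m=cv2.inRange(h,(0,200,120),(5,255,255))|cv2.inRange(h,(176,200,120),(180,255,255))
    n,_,st,ce=cv2.connectedComponentsWithStats(m); return [(st[i][4],tuple(ce[i].round(1))) for i in range(1,n) if 8<st[i][4]<1500]
p=get_obs()['position']
for z in (.189,.188,.1875,.187):
    bot.servo_line([p[0],p[1],z],velocity=.02); bot.dwell(.15); o=get_obs(); print(o['position'],o['wrist_force'],o['time_s'])
    if o['wrist_force'][2]>1.: break
for n,f in (('wrist','w3'),('scene','s3'),('side','d3')): snap(n,f); print(f,red(f))
g=np.radians(-85.66); t=np.array([.6072,-.0372,.143])+.071*np.array([np.cos(g),np.sin(g),0]); print(t,[proj(f,[t]) for f in('w3','s3','d3')])
```

```text
[ 0.6073 -0.0382  0.189 ] [-0.5253  0.1252 -3.2523] 14.0667
[ 0.6076 -0.0382  0.1886] [-2.0394  0.5799  6.2549] 14.4667
w3 []
s3 [(np.int32(18), (np.float64(292.2), np.float64(206.1)))]
d3 [(np.int32(12), (np.float64(331.9), np.float64(277.1)))]
[ 0.6126 -0.108   0.143 ] [array([[325.0952, 386.1082]]), array([[291.9838, 205.4733]]), array([[331.916 , 278.1917]])]
```

Run:
```python
from h import *
np.set_printoptions(precision=4,suppress=True)
hand.move_gripper(.03); o=get_obs(); print(o['gripper_width'],o['wrist_force'])
p=o['position']
bot.servo_line([p[0],p[1],.30],velocity=.1)
bot.servo_line([p[0]-.08,p[1]+.13,.33],velocity=.15); bot.dwell(.3)
for n,f in (('wrist','w4'),('scene','s4'),('side','d4')): snap(n,f)
w,s,d=[cv2.imread(f'pics/{f}.png') for f in('w4','s4','d4')]
R=lambda im,w,h:cv2.resize(im,(w,h),interpolation=cv2.INTER_CUBIC)
cv2.imwrite('pics/m5.png',np.vstack([np.hstack([R(s[150:270,220:380],400,300),R(d[190:310,270:430],400,300)]),np.hstack([R(w,400,300),R(w[150:390,160:480],400,300)])]))
print(get_obs()['time_s'],get_obs()['position'])
```

```text
0.02966614051666628 [-0.3418  0.3016  0.5966]
17.825 [0.5273 0.0916 0.3299]
```

View pics/m5.png

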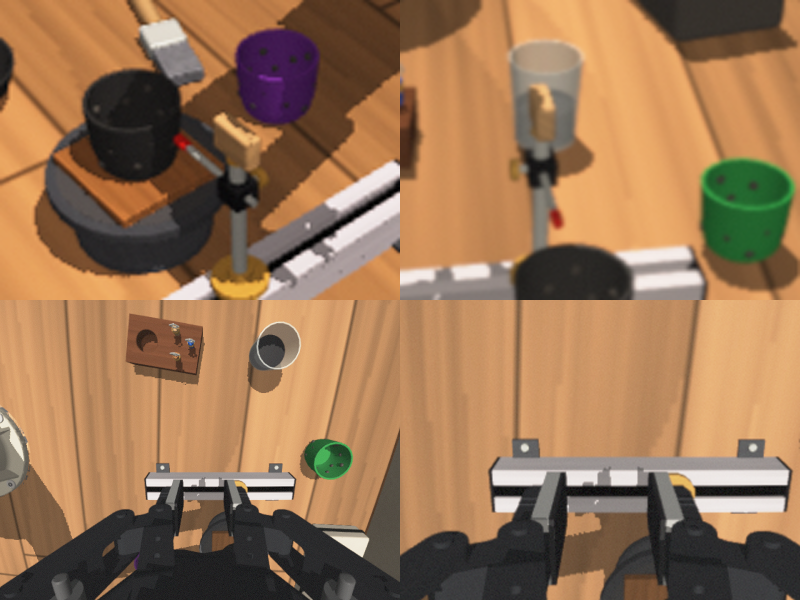

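The gauge stands upright in the rail with its pointer towards the dark cup, and the beaker is upright and unmoved. In the scene image the tip is ≈(292,206) and the cup rim centre ≈(272.8,189). I'll check the aim numerically.

Run:
```python
from h import *
np.set_printoptions(precision=4,suppress=True)
def red(fn):
    h=cv2.cvtColor(cv2.imread(f'pics/{fn}.png'),cv2.COLOR_BGR2HSV)
    m=cv2.inRange(h,(0,200,120),(5,255,255))|cv2.inRange(h,(176,200,120),(180,255,255))
    n,_,st,ce=cv2.connectedComponentsWithStats(m); return [ce[i].round(1) for i in range(1,n) if 8<st[i][4]<60]
a,b=red('s4'),red('d4'); print(a,b); print('tip',tri([('s4',a[0]),('d4',b[0])]))
def cup(fn,x0,y0,x1,y1):
    v=cv2.imread(f'pics/{fn}.png').max(2); m=(v[y0:y1,x0:x1]<60); xs=np.where(m.any(0))[0]+x0; ys=np.where(m.any(1))[0]+y0; return xs.min(),xs.max(),ys.min()
print(cup('s4',245,165,300,190),cup('d4',305,280,375,305))
# rim model fit: extents for candidate cup centres
th=np.linspace(0,2*np.pi,180)
for c in ([.6175,-.1725],[.6185,-.175],[.6165,-.171]):
    X=np.c_[c[0]+.04*np.cos(th),c[1]+.04*np.sin(th),0*th+.143]
    for f in('s4','d4'):
        u=proj(f,X); print(c,f,u[:,0].min(),u[:,0].max(),u[:,1].min(),u[:,1].max())
```

```text
[array([292.2, 206.4])] [array([332., 277.])]
tip (array([ 0.6134, -0.1052,  0.1433]), [0.0004, 0.0004])
(np.int64(254), np.int64(291), np.int64(174)) (np.int64(316), np.int64(361), np.int64(289))
[0.6175, -0.1725] s4 252.3769650130751 292.4545016416601 176.5537186889852 202.1897489626304
[0.6175, -0.1725] d4 314.18412808045207 363.3120332237012 286.27604332143926 316.148438753415
[0.6185, -0.175] s4 251.3201291249875 291.35995577147366 176.11529023964314 201.6970676468137
[0.6185, -0.175] d4 314.9016241617503 364.1492043018613 287.11316296814203 317.1303109154615
[0.6165, -0.171] s4 253.18751162942633 293.28011782408726 176.74678785868053 202.40671859577515
[0.6165, -0.171] d4 313.51050282728085 362.5683772332616 285.7853424409006 315.5731973757539
```

```bash
python3 -c "
from workcell import hand_in
print(hand_in())"
```

```text
the job is handed in; nothing more can be done
None
```

The job is handed in at about 18 s: the gauge stands in the rail slot with its foot turned crosswise and its flange down, the pointer aims at the cup's centre to within about 1°, and the cup and beaker are where they were.

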